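# Slide a tray of standing brass fittings up onto the brazing plate

### The arm

A 7-joint arm with a two-finger parallel gripper is mounted at the origin on the work surface. World frame = base frame: x ahead of the robot, y to its left, z up, the work surface at z = 0. Lengths are in m, angles in rad, forces in N, time in s.
With the tool pointing down it reaches from about 0.4 to 0.925 m from the base axis. Payload 5.6 kg.
Tool frame: the origin (TCP) lies on the mounting face of the last link; the fingertips stand 173 mm ahead of it and the grasp point (between the pads) lies arm.hold_point_z ahead of it (arm.hold_point_z is the distance from the TCP to the grasp point, in m); z points along the fingers, y is the line along which they close (so a half turn about z gives the same grasp; the last joint's range is limited). The gripper opens to 85 mm and grips with 20 to 120 N. Pads are 22 mm wide; open, the fingers measure 114 mm over their backs; the gripper's body (76 mm by 85 mm) begins 54 mm behind the grasp point. The pads swing forward as they close: fully open they stand 13 mm farther back than shut.
Start: joints at [-0.043, 0.468, -0.012, 1.603, 0.006, 1.071, -0.056], TCP at [0.65, -0, 0.405] pointing down, gripper open.
Joint ranges: [-2.53, 2.53], [-0.31, 2.02], [-1.57, 1.55], [0.28, 2.44], [-1.29, 4.43], [0.15, 1.84], [-2.92, 2.92]. Speed limits (rad/s): [2.57, 2.57, 3.14, 3.14, 3.14, 3.14, 3.14].

### API

Orientations are given as a 3x3 rotation matrix whose columns are the frame's x, y, z axes.
In Python, from workcell import arm gives the robot as it stands.
- The arm moves only by the tool apply_moves, never from a script. Its argument "plan" is a list of rows, each an object with "offset": the shift along the tool's x, y, z as a fraction of full scale, a list of three; "twist": the turn, a rotation vector about the tool's x, y, z as a fraction of full scale, a list of three. A call has 1 to 8 rows; each row shifts and turns the commanded pose from where the row before left it, along the tool's axes as they then stand; what a row does not reach is not made up. Full scale, the value 1, is 4 cm for a shift and 360 degrees for a turn. A row lasts 1/10 s, in which the tool goes at most 50 mm and 8.59 degrees, less where a joint would pass 70% of its speed; a pose out of reach is approached as far as the arm can. A call with a number of a shift or a turn outside -1 to 1 is refused whole. A call with a gripper value outside its range is refused whole. "hand" is the gripper's target within -1 to 1 (shut at 1, half-way at 0, fully open at -1), set as the call begins (left out, the last holds). The fingers move at their own pace and stop on an object; "grip_force" is the grip in N (left out, the last holds). Time passes only in rows, so rows that do not move let the fingers close. It gives the time, the measured TCP pose, the force, the opening and the grip force at its end, in the units of the state.
- arm.get_state(): the state, without advancing time (a new reading comes with each control period).
- arm.grab_frame(name): name is "scene" or "side" or "wrist"; returns the picture (384x512x3 uint8, blue, green, red); there is no depth.
- arm.camera_params(name): a dict with "fx", "fy", "cx", "cy" (pixels), "xyz" and "attitude" of the camera in the world. Camera axes: x right, y down, z forward; pixel columns grow to the right and rows downward; lengths in m; the calibration is good to about 2 mm. A picture is of the moment at which its call begins: read the wrist's pose just before it. camera_params takes no time and is no camera call; for the wrist camera it gives the pose at the moment of the call.
- arm.sign_off(): hands the job in; it is judged then, once.
The state is a dict: "time_s": time; "joints": joint angles; "qd": joint speeds; "joint_efforts": joint torques, N m; "eef_pos": TCP position; "orientation": TCP orientation; "ft_force": force on the tool from outside, world axes, zero at the start; "wrist_torque": the same for the moment, N m; "gripper_width": opening from 0.0 (shut) to 1.0 (fully open); "gripper_force": force on a finger pad.
Only numpy, scipy, OpenCV 4.12 (cv2) and the standard library are available. Lean on these libraries where they do the work, as an engineer would, in place of code of your own. Each camera call takes 0.05 s, during which the arm holds its last target. There are 200 camera calls.

### The job

Slide the black tray of brass fittings from the bench up over the edge of the raised steel brazing plate and along it until its leading end sits flat and square against the firebrick, with the whole tray level at the plate's height and not overhanging the plate's sides. Keep it a slide: one end may be raised a little at a time to clear the step, but do not carry the tray through the air, ram the step or the brick, or let a fitting fall over. Leave the other things on the bench where they are, and let go of the tray.

Things in the scene. Friction and masses are not known exactly. Their poses are not given: they have to be found in the camera images.
- tray_center (a point): black plastic tray, open-topped, 130 wide (its x) by 170 long (its y), walls 35 high and 5 thick, floor 5 thick, 0.3 to 0.5 kg empty, standing on the bench. The point lies on its vertical centre line, 17.5 above its underside; z is up. A handle stands at each end; the two ends are alike. Fittings stand inside.
- handle_a (a point): upright handle block at the +y end of the tray: 30 wide (tray x), 14 thick (tray y), flush with the outside of the end wall, reaching 75 above the tray's underside, so it stands 40 above the rim. The point lies in the middle of the block's width and thickness, 60 above the underside (15 below its top), 78 from the tray's centre line. Axes as the tray's.
- handle_b (a point): the same handle at the -y end of the tray. Axes as the tray's.
- foot_a (a point): middle of the bottom edge of the tray's +y end, on the underside, 85 from the centre line. Axes as the tray's.
- foot_b (a point): middle of the bottom edge of the tray's -y end. Axes as the tray's.
- tray: the same tray; origin at the centre of its underside
- plate_top (a point): flat steel brazing plate fixed on the bench, 200 wide (its x) by 220 long (its y), with plain square edges. The point is the centre of its top face; its height above the bench (z = 0) is the step, 9 to 16. The tray waits on the bench off one y end of the plate, roughly in line and about 30 to 55 from it; the firebrick is at the opposite y end. Which end is which varies.
- brick: pale firebrick fixed on the bench just beyond one y end of the plate (1 to 16 from its edge, so the tray's leading end may overhang the plate by that much), 114 wide (x) by 230 long (y) by 64 high; origin at the centre of its underside; axes parallel to the plate's. The end face nearer the plate, 115 from its origin, is the stop for the tray.
- fitting0_center (a point): brass fitting standing loose in the tray, 25 across at its collar, 20 across its foot, 52 high, 70 g; the point is half-way up on its axis, z up. The three stand within 45 of the tray's centre line, clear of the handles
- fitting1_center (a point): another such fitting
- fitting2_center (a point): another such fitting
- elbow: bent copper pipe, 22 across, about 80 by 60, lying beyond the plate; not part of the job
- flux: white jar, 48 across, 60 high, beyond the plate; not part of the job
- wirebrush: hand brush lying beyond the tray-or-brick row; not part of the job
- valve: brass valve body, 30 by 74, 51 high, on the robot's side of the plate; not part of the job
- spanner: steel spanner lying on the robot's side of the plate; not part of the job
- stub: short upright copper pipe, 28 across, 45 high; not part of the job
- plate: the same steel plate; origin 20 below its top centre (below the bench top)

How it is judged:
At the end, for the whole second after the job is handed in: The tray stands with both ends within 3 mm of the plate's top, its centre within 35 mm of the plate's lengthwise centre line, its leading end within 3 mm of the firebrick's end face and square to it within 0.04 rad, at rest, with all three fittings standing upright inside it (z of foot_a in the frame of plate_top between -0.003 and 0.003 m and z of foot_b in the frame of plate_top between -0.003 and 0.003 m and x of tray_center in the frame of plate_top between -0.035 and 0.035 m and y of tray_center in the frame of brick between -0.203 and 0.203 m and angle between the y axis of tray_center and the y axis of brick, either way round below 0.04 rad and angle between each of fitting0_center, fitting1_center, fitting2_center's own z axis and vertical below 0.15 rad and horizontal distance between each of fitting0_center, fitting1_center, fitting2_center and tray_center below 0.095 m and z of fitting0_center in the frame of tray_center between -0.005 and 0.04 m and z of fitting1_center in the frame of tray_center between -0.005 and 0.04 m and z of fitting2_center in the frame of tray_center between -0.005 and 0.04 m and linear speed of tray below 0.01 m/s); the robot touches nothing.
It fails at once if a fitting fell over (angle between any of fitting0_center, fitting1_center, fitting2_center's own z axis and vertical above 0.6 rad).
It fails at once if the tray was carried: both its ends were more than 6 mm above the plate's top (z of each of foot_a, foot_b in the frame of plate_top above 0.006 m).
It fails at once if the tray was rammed into or dropped on the plate (over 120 N) (contact force between tray and plate above 120 N).
It fails at once if the tray was rammed into the firebrick (over 60 N) (contact force between tray and brick above 60 N).
It fails at once if a bystander was moved more than 30 mm (distance of any of elbow, flux, wirebrush, valve, spanner, stub from where it was at the start of the episode above 0.03 m).
It also fails if it takes over 53 s, if anything falls off the work surface, if the arm or the gripper's body presses on something with over 40 N, if the wrist force passes 120 N, or if a joint passes its speed limit or range.

## Working session

There is one attempt and no reset: what is moved stays moved. The work goes in short steps, Python scripts to look and compute and a tool call to move; the robot and the scene stay as the last step left them, time stands still between calls to the robot, and variables do not carry over. Pictures are saved under pics/ and viewed, at most 10 in all, crops included, and the job is handed in when it is done.

Besides the shell and the picture viewer there is one more tool, called after "Call:" by a JSON object that holds its "op" and its "data", one argument or row to a line. apply_moves: Moves the arm, as the interface text tells. Shift numbers are shares of 4 cm and turn numbers shares of 360 degrees, none past 1 either way. Its arguments: {"type":"object","properties":{"plan":{"type":"array"},"hand":{"type":"number"},"grip_force":{"type":"number"}},"required":["plan"]}

```bash
mkdir -p pics; ls; python3 - <<'E'
from workcell import arm
import cv2,numpy as np
np.set_printoptions(precision=4,suppress=True)
print(arm.hold_point_z)
for n in("scene","side"):
    cv2.imwrite(f"pics/{n}0.png",arm.grab_frame(n)); print(n,arm.camera_params(n))
print(arm.get_state())
E
```

```text
pics
0.1547
scene {'fx': 363.0787506273288, 'fy': 363.0787506273288, 'cx': 254.873443399894, 'cy': 192.24443696904933, 'xyz': array([ 0.9626, -0.3101,  0.6712]), 'attitude': array([[ 0.6704,  0.5687, -0.4767],
       [ 0.7419, -0.5249,  0.4172],
       [-0.0129, -0.6334, -0.7738]])}
side {'fx': 405.57693860452326, 'fy': 405.57693860452326, 'cx': 261.32887602906044, 'cy': 190.86720209677256, 'xyz': array([0.1227, 0.6401, 0.5138]), 'attitude': array([[-0.8004, -0.3136,  0.5109],
       [-0.5992,  0.3927, -0.6977],
       [ 0.0182, -0.8646, -0.5022]])}
{'time_s': 0.1, 'joints': array([-0.043 ,  0.4683, -0.0116,  1.6035,  0.006 ,  1.0714, -0.0563]), 'qd': array([ 0.0014, -0.0019,  0.0003, -0.0028, -0.0002, -0.0009, -0.0015]), 'joint_efforts': array([  0.0011, -53.3522,   0.0219, -25.1963,   0.0116,   0.0043,
         0.    ]), 'eef_pos': array([ 0.6498, -0.0001,  0.4038]), 'orientation': array([[ 0.0001,  1.    , -0.0016],
       [ 1.    , -0.0001, -0.0001],
       [-0.0001, -0.0016, -1.    ]]), 'ft_force': array([ 0.0846,  0.3916, -0.5174]), 'wrist_torque': array([ 0.0119, -0.0275,  0.0179]), 'gripper_force': 0.0, 'gripper_width': 1.000943068008911}
```

View pics/scene0.png

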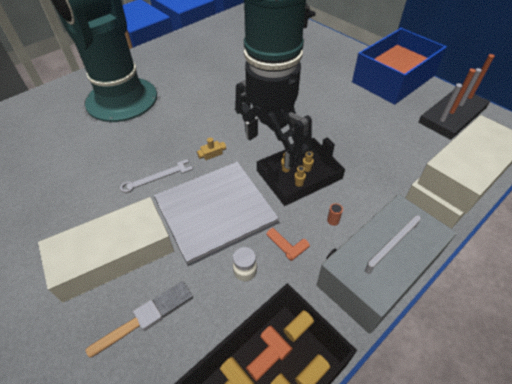

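View pics/side0.png

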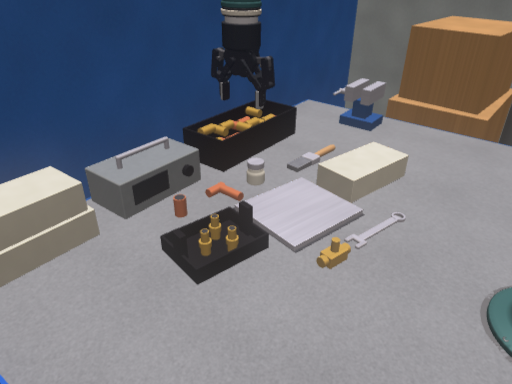

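The scene picture shows the tray at about (300,170), the plate at (215,210) and the brick at (105,248). The side picture shows the tray at (215,240) and the plate at (300,210). I'll enlarge both to pick out corners.

```bash
python3 - <<'E'
import cv2
a=cv2.imread("pics/scene0.png")[125:300,35:355]; b=cv2.imread("pics/side0.png")[140:280,150:420]
cv2.imwrite("pics/sc1.png",cv2.resize(a,None,fx=2.5,fy=2.5,interpolation=cv2.INTER_CUBIC))
cv2.imwrite("pics/sd1.png",cv2.resize(b,None,fx=2.9,fy=2.9,interpolation=cv2.INTER_CUBIC))
E
```

```text
(no output)
```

View pics/sc1.png

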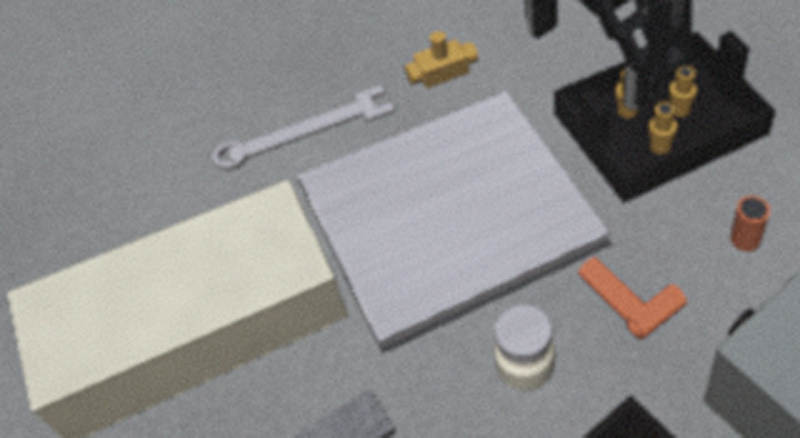

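View pics/sd1.png

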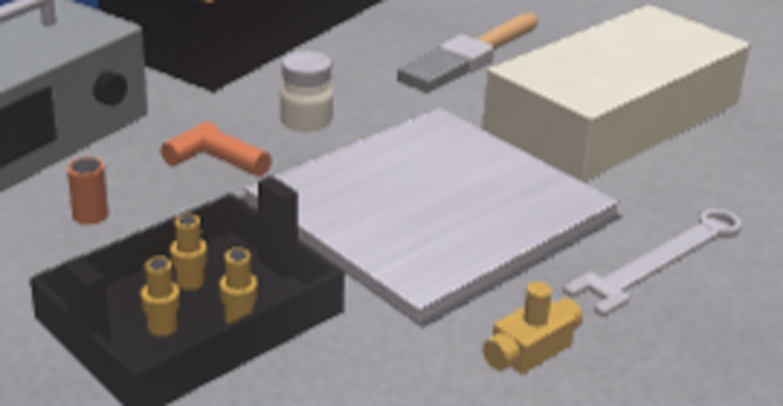

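In the scene crop, the plate-top corners are at (300,178), (508,93), (607,235) and (383,340). In the side crop, the tray rim corners are at (33,285), (343,268) and (232,197). The brick lies beyond the plate, on the far side from the tray. Next I'll fit poses from these.

```bash
cat > h.py <<'E'
import numpy as np
from workcell import arm
from scipy.optimize import least_squares
np.set_printoptions(precision=4,suppress=True)
def proj(c,P):
    q=(np.atleast_2d(P)-c["xyz"])@c["attitude"]
    return np.c_[c["fx"]*q[:,0]/q[:,2]+c["cx"],c["fy"]*q[:,1]/q[:,2]+c["cy"]]
def fit(local,obs,p0,free_h=False):
    """local: name->xyz in body frame; obs: list (cam,name,pixel); p=(x,y,yaw[,z])"""
    cams={n:arm.camera_params(n) for n in {o[0] for o in obs}}
    def res(p):
        c,s=np.cos(p[2]),np.sin(p[2]);r=[]
        for n,k,px in obs:
            l=local[k];z=l[2]+(p[3] if free_h else 0)
            r.append(proj(cams[n],[p[0]+c*l[0]-s*l[1],p[1]+s*l[0]+c*l[1],z])[0]-px)
        return np.ravel(r)
    o=least_squares(res,p0,loss="soft_l1");return o.x,res(o.x).reshape(-1,2)
E
python3 - <<'E'
from h import *
S=lambda k,x,y:("scene",k,np.array([x/2.5+35-.3,y/2.5+125-.3]))
D=lambda k,x,y:("side",k,np.array([x/2.9+150-.3,y/2.9+140-.3]))
# local: + y = toward tray (world approx +y), +x away from robot
def box(w,l,z): return {"rt":(-w/2,l/2,z),"ft":(w/2,l/2,z),"rb":(-w/2,-l/2,z),"fb":(w/2,-l/2,z)}
pl=[S("rb",300,178),S("rt",508,93),S("ft",607,235),S("fb",383,340),D("fb",440,108),D("rb",617,207),D("rt",420,310)]
r=fit(box(.2,.22,0),pl,[.6,-.1,0,.012],True);print("plate",*r)
bk=[S("rt",292,181),S("ft",333,275),S("rb",10,294),S("fb",38,408),D("ft",490,75),D("rt",590,118),D("rb",748,45),D("fb",650,5)]
r=fit(box(.114,.23,.064),bk,[.6,-.35,0]);print("brick",*r)
tr=[S("rb",555,95),S("ft",775,112),D("ft",33,285),D("rb",343,268),D("fb",232,197)]
r=fit(box(.13,.17,.035),tr,[.6,.1,0]);print("tray",*r)
E
```

```text
plate [ 0.5228 -0.0496 -0.231   0.0097] [[-0.8982 -0.8242]
 [-0.7759 -0.1241]
 [ 0.6025 -0.514 ]
 [-2.0844  0.7823]
 [-0.5619  0.9453]
 [-0.34   -0.7267]
 [-1.3569  0.8716]]
brick [ 0.4719 -0.2792 -0.2249] [[-1.245  -1.7127]
 [ 1.1894 -0.4022]
 [-0.6716 -1.5885]
 [-2.0095  0.2886]
 [-2.1245 -1.8146]
 [-0.5503  0.4936]
 [ 0.161  -0.3068]
 [-1.5949 -0.0199]]
tray [ 0.5808  0.1681 -0.2075] [[-1.4419 -1.163 ]
 [-0.2363 -0.6568]
 [-1.2477 -2.8469]
 [ 0.4362  0.263 ]
 [-0.8342 -1.9914]]
```

Fit results:
- Step: about 10 mm.
- Tray-to-plate gap: about 30 mm.
- Plate-to-brick gap: about 10 mm.
- Tray yaw: about -0.21 (plate -0.23).

All of these are within the given ranges. Next I'll move above the leading (plate-side) handle and look with the wrist camera.

Call:
{"op": "apply_moves", "data": {
  "plan": [
    {"offset": [0.46,-0.425,0.5],"twist": [0,0,0]},
    {"offset": [0.46,-0.425,0.5],"twist": [0,0,0]},
    {"offset": [0.46,-0.425,0.5],"twist": [0,0,0]},
    {"offset": [0.46,-0.425,0.5],"twist": [0,0,0]},
    {"offset": [0.46,-0.425,0.5],"twist": [0,0,0]},
    {"offset": [0,0,0],"twist": [0,0,0.017]},
    {"offset": [0,0,0],"twist": [0,0,0.017]},
    {"offset": [0,0,0],"twist": [0,0,0]}
  ],
  "hand": -1,
  "grip_force": 40
}}

```text
time_s: 0.9
eef_pos: [0.5648, 0.0922, 0.3042]
orientation: [[0.212, 0.977, -0.001], [0.977, -0.212, -0.001], [-0.001, -0.001, -1.0]]
ft_force: [0.6, 0.4, -0.2]
gripper_width: 1.0
gripper_force: 0.0
```

```bash
python3 - <<'E'
from h import *
import cv2
s=arm.get_state();c=arm.camera_params("wrist");f=arm.grab_frame("wrist")
print(s["eef_pos"],s["orientation"],c,s["ft_force"])
def uv(a,b):return
yaw=-.2075;C=np.array([.5808,.1681]);R=np.array([[np.cos(yaw),-np.sin(yaw)],[np.sin(yaw),np.cos(yaw)]])
for sg in(-1,1):
  for w in(-.015,.015):
    for t in(.071,.085):
      p=proj(c,[*(C+R@[w,sg*t]),.075])[0];print(sg,p)
      if np.all(np.abs(p)<2000): cv2.circle(f,tuple(int(v) for v in p),2,(0,0,255),-1)
cv2.imwrite("pics/w1.png",cv2.resize(f,(768,576)))
E
```

```text
[0.5648 0.0922 0.3042] [[ 0.2119  0.9773 -0.0008]
 [ 0.9773 -0.2119 -0.0005]
 [-0.0007 -0.0007 -1.    ]] {'fx': 280.8907841612401, 'fy': 280.8907841612401, 'cx': 252.3191629887601, 'cy': 191.74834911928508, 'xyz': array([0.5783, 0.1576, 0.2734]), 'attitude': array([[ 0.9773, -0.2043, -0.0555],
       [-0.2117, -0.9433, -0.2558],
       [-0.0001,  0.2618, -0.9651]])} [ 0.5692  0.4301 -0.2157]
-1 [232.9192 200.1848]
-1 [233.364  218.0335]
-1 [273.5849 199.961 ]
-1 [273.3231 217.8176]
1 [227.3242 -24.3176]
1 [226.6373 -51.883 ]
1 [276.8783 -24.6539]
1 [277.2828 -52.2346]
```

View pics/w1.png

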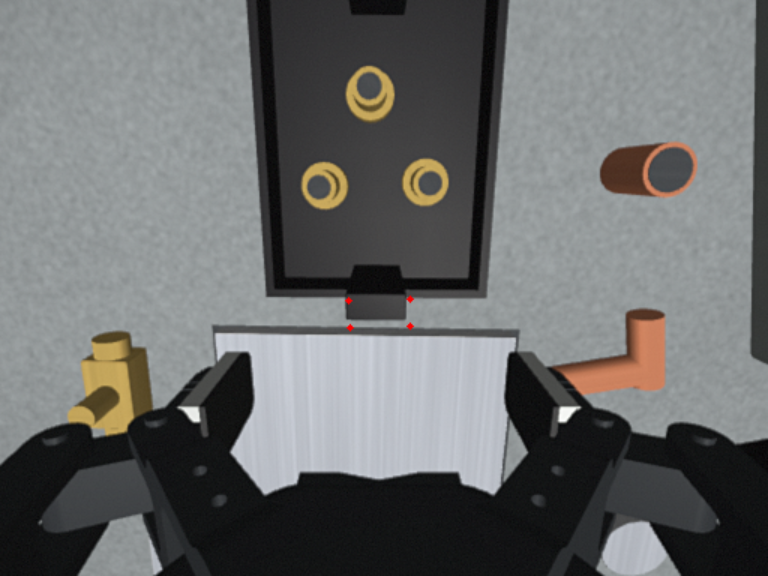

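The wrist view shows the leading handle's top at (346–406, 292–319). That is about 3.7 mm farther along and 1.3 mm to the left of the prediction, and square to the tool. I'll descend and grip.

Call:
{"op": "apply_moves", "data": {
  "plan": [
    {"offset": [0.083,-0.033,0.2],"twist": [0,0,0]},
    {"offset": [0,0,0.5],"twist": [0,0,0]},
    {"offset": [0,0,0.5],"twist": [0,0,0]},
    {"offset": [0,0,0.5],"twist": [0,0,0]},
    {"offset": [0,0,0.3],"twist": [0,0,0]},
    {"offset": [0,0,0.175],"twist": [0,0,0]},
    {"offset": [0,0,0],"twist": [0,0,0]}
  ]
}}

```text
time_s: 1.65
eef_pos: [0.5642, 0.0954, 0.2168]
orientation: [[0.212, 0.977, -0.002], [0.977, -0.212, -0.0], [-0.001, -0.002, -1.0]]
ft_force: [-0.1, -0.7, -0.5]
gripper_width: 0.999
gripper_force: 0.0
```

Call:
{"op": "apply_moves", "data": {
  "plan": [
    {"offset": [0,0,0],"twist": [0,0,0]},
    {"offset": [0,0,0],"twist": [0,0,0]},
    {"offset": [0,0,0],"twist": [0,0,0]},
    {"offset": [0,0,0],"twist": [0,0,0]},
    {"offset": [0,0,0],"twist": [0,0,0]},
    {"offset": [0,0,0],"twist": [0,0,0]},
    {"offset": [0,0,0],"twist": [0,0,0]}
  ],
  "hand": 1,
  "grip_force": 40
}}

```text
time_s: 2.35
eef_pos: [0.5646, 0.0956, 0.2184]
orientation: [[0.212, 0.977, 0.001], [0.977, -0.212, 0.0], [0.0, 0.001, -1.0]]
ft_force: [-1.0, -0.3, 5.4]
gripper_width: 0.345
gripper_force: 40.9
```

Call:
{"op": "apply_moves", "data": {
  "plan": [
    {"offset": [0.068,0,-0.051],"twist": [0,-0.002,0]},
    {"offset": [0.068,0,-0.051],"twist": [0,-0.002,0]},
    {"offset": [0.068,0,-0.051],"twist": [0,-0.002,0]},
    {"offset": [0.068,0,-0.051],"twist": [0,-0.002,0]},
    {"offset": [0.068,0,-0.051],"twist": [0,-0.002,0]},
    {"offset": [0.068,0,-0.051],"twist": [0,-0.002,0]},
    {"offset": [0.068,0,-0.051],"twist": [0,-0.002,0]},
    {"offset": [0.068,0,-0.051],"twist": [0,-0.002,0]}
  ]
}}

```text
time_s: 3.15
eef_pos: [0.5693, 0.1176, 0.2332]
orientation: [[0.211, 0.977, -0.021], [0.972, -0.212, -0.099], [-0.102, 0.0, -0.995]]
ft_force: [-0.3, -1.8, -1.1]
gripper_width: 0.341
gripper_force: 40.1
```

```bash
python3 - <<'E'
from h import *
import cv2
s=arm.get_state();a=arm.grab_frame("side");b=arm.grab_frame("wrist")
print(s["eef_pos"],s["ft_force"],s["wrist_torque"],s["gripper_width"])
a=cv2.resize(a[140:300,150:390],None,fx=2.5,fy=2.5,interpolation=cv2.INTER_CUBIC)
b=cv2.resize(b[0:240],(400,200))
o=np.zeros((600,600,3),np.uint8);o[:400]=a;o[400:,:400]=b
cv2.imwrite("pics/s2.png",o)
E
```

```text
[0.5693 0.1176 0.2332] [-0.2856 -1.8332 -1.1214] [-0.0881 -0.1551 -0.1048] 0.3411968653701394
```

View pics/s2.png

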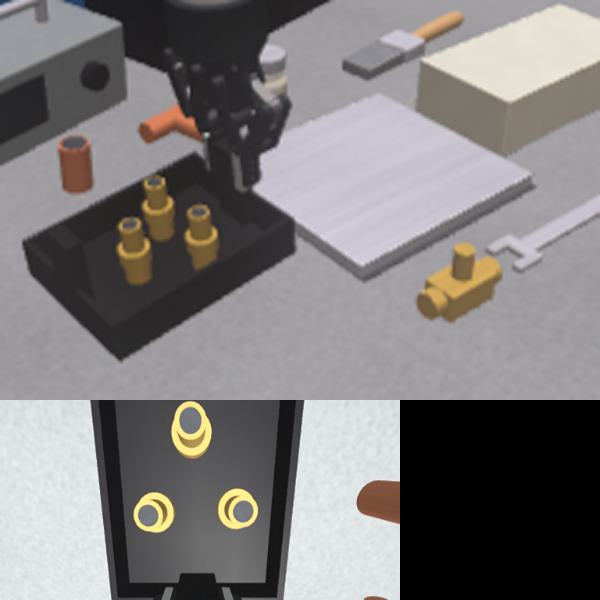

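The picture doesn't settle whether the front rose: the far front rim corner moved up by about 6 px, and the near one is unclear. I'll fit the pitch by rendering predicted outlines on the images.

```bash
cat >> h.py <<'E'
def traypts(foot,yaw,pitch):
    """tray corner points; foot=rear-foot xyz middle, pitch>0 raises front(-y local)"""
    L=[(x,-y,z) for z in(0,.035) for x in(-.065,.065) for y in(0,.17)]
    c,s=np.cos(pitch),np.sin(pitch)
    return [np.array(foot)+[np.cos(yaw)*x-np.sin(yaw)*(c*y+s*z),np.sin(yaw)*x+np.cos(yaw)*(c*y+s*z),-s*y+c*z] for x,y,z in L]
E
python3 - <<'E'
from h import *
import cv2
a=arm.grab_frame("side");c=arm.camera_params("side")
C=np.array([.5808,.1681])+[-.0005,.0039]
foot=[*(C+.085*np.array([.21,.977])),0]
out=[]
E_=[(0,1),(2,3),(0,2),(1,3),(4,5),(6,7),(4,6),(5,7),(0,4),(1,5),(2,6),(3,7)]
for im,p in((cv2.imread("pics/side0.png"),0),(a,0.1)):
    P=(proj(c,traypts(foot,-.213,p))-[150,180])*3.3
    f=cv2.resize(im[180:300,150:270],None,fx=3.3,fy=3.3,interpolation=cv2.INTER_CUBIC)
    f=cv2.convertScaleAbs(f,alpha=1.6,beta=20)
    for i,j in E_: cv2.line(f,tuple(int(v) for v in P[i]),tuple(int(v) for v in P[j]),(0,0,255),1)
    out.append(f)
cv2.imwrite("pics/s3.png",np.hstack(out))
E
```

```text
(no output)
```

View pics/s3.png

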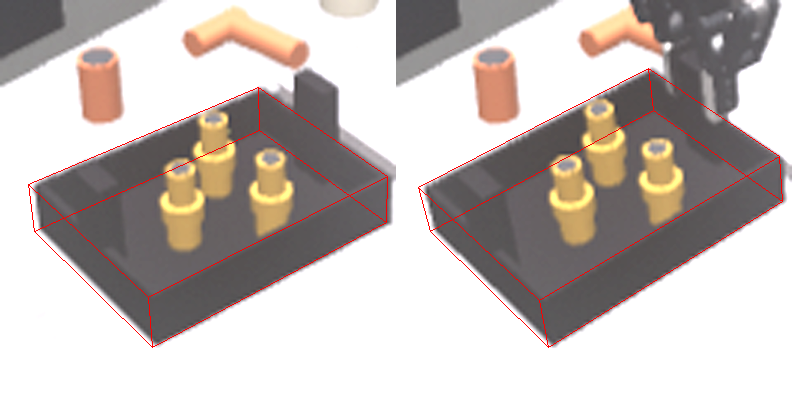

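The outline matches with pitch 0.1, so the front is up about 17 mm and the fittings are standing. Now I'll slide toward the plate, about 74 mm, with a small yaw correction.

Call:
{"op": "apply_moves", "data": {
  "plan": [
    {"offset": [-0.05,0,0.005],"twist": [0,0,0]},
    {"offset": [-0.09,0,0.009],"twist": [0,0,0]},
    {"offset": [-0.12,0,0.012],"twist": [0,0,0.0005]},
    {"offset": [-0.13,0,0.013],"twist": [0,0,0.0005]},
    {"offset": [-0.13,0,0.013],"twist": [0,0,0.0005]},
    {"offset": [-0.13,0,0.013],"twist": [0,0,0.0005]},
    {"offset": [-0.13,0,0.013],"twist": [0,0,0.0005]},
    {"offset": [-0.13,0,0.013],"twist": [0,0,0]}
  ]
}}

```text
time_s: 4.1
eef_pos: [0.5611, 0.0812, 0.2331]
orientation: [[0.227, 0.974, -0.021], [0.969, -0.228, -0.098], [-0.1, 0.002, -0.995]]
ft_force: [1.2, 1.5, -2.2]
gripper_width: 0.345
gripper_force: 39.9
```

Call:
{"op": "apply_moves", "data": {
  "plan": [
    {"offset": [-0.13,0,0.013],"twist": [0,0,0]},
    {"offset": [-0.13,0,0.013],"twist": [0,0,0]},
    {"offset": [-0.13,0,0.013],"twist": [0,0,0]},
    {"offset": [-0.13,0,0.013],"twist": [0,0,0]},
    {"offset": [-0.13,0,0.013],"twist": [0,0,0]},
    {"offset": [-0.11,0,0.011],"twist": [0,0,0]},
    {"offset": [-0.1,0,0.01],"twist": [0,0,0]},
    {"offset": [-0.07,0,0.007],"twist": [0,0,0]}
  ]
}}

```text
time_s: 4.9
eef_pos: [0.5528, 0.0453, 0.2333]
orientation: [[0.226, 0.974, -0.021], [0.969, -0.227, -0.098], [-0.1, 0.002, -0.995]]
ft_force: [0.4, 3.4, -0.3]
gripper_width: 0.342
gripper_force: 40.2
```

Call:
{"op": "apply_moves", "data": {
  "plan": [
    {"offset": [-0.034,0,0.025],"twist": [0,0.001,0]},
    {"offset": [-0.034,0,0.025],"twist": [0,0.001,0]},
    {"offset": [-0.034,0,0.025],"twist": [0,0.001,0]},
    {"offset": [0,0,0],"twist": [0,0,0]}
  ]
}}

```text
time_s: 5.3
eef_pos: [0.5519, 0.0409, 0.2328]
orientation: [[0.227, 0.974, -0.017], [0.97, -0.228, -0.079], [-0.081, 0.002, -0.997]]
ft_force: [-6.7, 1.9, 19.3]
gripper_width: 0.344
gripper_force: 42.4
```

```bash
python3 - <<'E'
from h import *
import cv2
s=arm.get_state();a=arm.grab_frame("side");c=arm.camera_params("side")
print(s["eef_pos"],s["ft_force"],s["wrist_torque"])
u=np.array([.21,.977]);C=np.array([.5808,.1681])+[-.0005,.0039]
front=C-.085*u; 
yaw=-.229;d=np.array([.227,.974]);foot=[*(C-.085*u-.074*d+.17*d),0]
E_=[(0,1),(2,3),(0,2),(1,3),(4,5),(6,7),(4,6),(5,7),(0,4),(1,5),(2,6),(3,7)]
P=(proj(c,traypts(foot,yaw,.08))-[170,160])*3.3
f=cv2.convertScaleAbs(cv2.resize(a[160:300,170:400],None,fx=3.3,fy=3.3,interpolation=cv2.INTER_CUBIC),alpha=1.5,beta=10)
for i,j in E_: cv2.line(f,tuple(int(v) for v in P[i]),tuple(int(v) for v in P[j]),(0,0,255),1)
cv2.imwrite("pics/s4.png",f)
E
```

```text
[0.5519 0.0409 0.2328] [-6.6629  1.8775 19.337 ] [ 0.4163  1.4987 -0.1199]
```

View pics/s4.png

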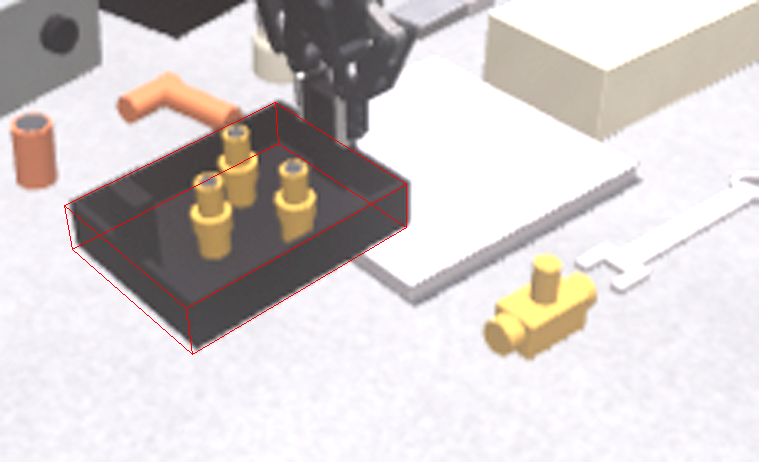

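The tray is pressing on the plate edge with about 19 N, which suggests a step of about 12 mm. Outline and fittings look right. I'll ease off, then release.

Call:
{"op": "apply_moves", "data": {
  "plan": [
    {"offset": [0,0,-0.02],"twist": [0,0,0]},
    {"offset": [0,0,-0.02],"twist": [0,0,0]},
    {"offset": [0,0,0],"twist": [0,0,0]}
  ]
}}

```text
time_s: 5.65
eef_pos: [0.5519, 0.0412, 0.233]
orientation: [[0.227, 0.974, -0.017], [0.971, -0.227, -0.08], [-0.082, 0.002, -0.997]]
ft_force: [-1.2, 2.2, 7.9]
gripper_width: 0.346
gripper_force: 41.2
```

Call:
{"op": "apply_moves", "data": {
  "plan": [
    {"offset": [0,0,-0.015],"twist": [0,0,0]},
    {"offset": [0,0,-0.01],"twist": [0,0,0]},
    {"offset": [0,0,0],"twist": [0,0,0]}
  ]
}}

```text
time_s: 5.95
eef_pos: [0.5519, 0.0414, 0.2331]
orientation: [[0.227, 0.974, -0.017], [0.971, -0.227, -0.08], [-0.082, 0.002, -0.997]]
ft_force: [0.1, 2.2, 1.9]
gripper_width: 0.344
gripper_force: 40.5
```

Call:
{"op": "apply_moves", "data": {
  "plan": [
    {"offset": [0,0,0],"twist": [0,0,0]},
    {"offset": [0,0,0],"twist": [0,0,0]},
    {"offset": [0,0,0],"twist": [0,0,0]},
    {"offset": [0,0,0],"twist": [0,0,0]},
    {"offset": [0,0,0],"twist": [0,0,0]},
    {"offset": [0,0,0],"twist": [0,0,0]}
  ],
  "hand": -1
}}

```text
time_s: 6.55
eef_pos: [0.5517, 0.0412, 0.233]
orientation: [[0.227, 0.974, -0.017], [0.971, -0.227, -0.08], [-0.082, 0.002, -0.997]]
ft_force: [-0.5, 0.4, -0.1]
gripper_width: 0.996
gripper_force: 0.0
```

Call:
{"op": "apply_moves", "data": {
  "plan": [
    {"offset": [0,0,-0.4],"twist": [0,0,0]},
    {"offset": [0,0,-0.7],"twist": [0,0,0]},
    {"offset": [0,0,-0.7],"twist": [0,0,0]},
    {"offset": [0,0,-0.2],"twist": [0,0,0]},
    {"offset": [0.4,0,0],"twist": [0,0,0]},
    {"offset": [0.6,0,0],"twist": [0,0,0]},
    {"offset": [0.6,0,0],"twist": [0,0,0]},
    {"offset": [0.6,0,0],"twist": [0,0,0]}
  ]
}}

```text
time_s: 7.35
eef_pos: [0.5727, 0.1351, 0.3037]
orientation: [[0.226, 0.974, -0.019], [0.971, -0.227, -0.08], [-0.082, -0.001, -0.997]]
ft_force: [0.5, 0.9, -0.4]
gripper_width: 1.001
gripper_force: 0.0
```

Call:
{"op": "apply_moves", "data": {
  "plan": [
    {"offset": [0.6,0,0],"twist": [0,0,0]},
    {"offset": [0.6,0,0],"twist": [0,0,0]},
    {"offset": [0.5,0,0],"twist": [0,0,0]},
    {"offset": [0,0,0],"twist": [0,0,0]}
  ]
}}

```text
time_s: 7.75
eef_pos: [0.5878, 0.2033, 0.2983]
orientation: [[0.221, 0.975, -0.019], [0.972, -0.222, -0.079], [-0.081, -0.001, -0.997]]
ft_force: [-0.4, 0.5, -0.1]
gripper_width: 1.002
gripper_force: 0.0
```

```bash
python3 - <<'E'
from h import *
import cv2
s=arm.get_state();f=arm.grab_frame("wrist");a=arm.grab_frame("scene")
print(s["eef_pos"],s["orientation"],s["ft_force"])
o=np.zeros((600,800,3),np.uint8);o[:288,:384]=cv2.resize(f,(384,288))
o[:288,384:768]=cv2.resize(f[150:246,192:320],(384,288),interpolation=cv2.INTER_CUBIC)
o[290:590,:]=cv2.resize(a[100:250,120:400],(800,300))[:, :800] if 0 else cv2.resize(a[110:260,60:460],(800,300),interpolation=cv2.INTER_CUBIC)
cv2.imwrite("pics/w5.png",o)
E
```

```text
[0.5878 0.2033 0.2983] [[ 0.2215  0.975  -0.0186]
 [ 0.9718 -0.2223 -0.0787]
 [-0.0808 -0.0007 -0.9967]] [-0.378   0.5341 -0.0585]
```

View pics/w5.png

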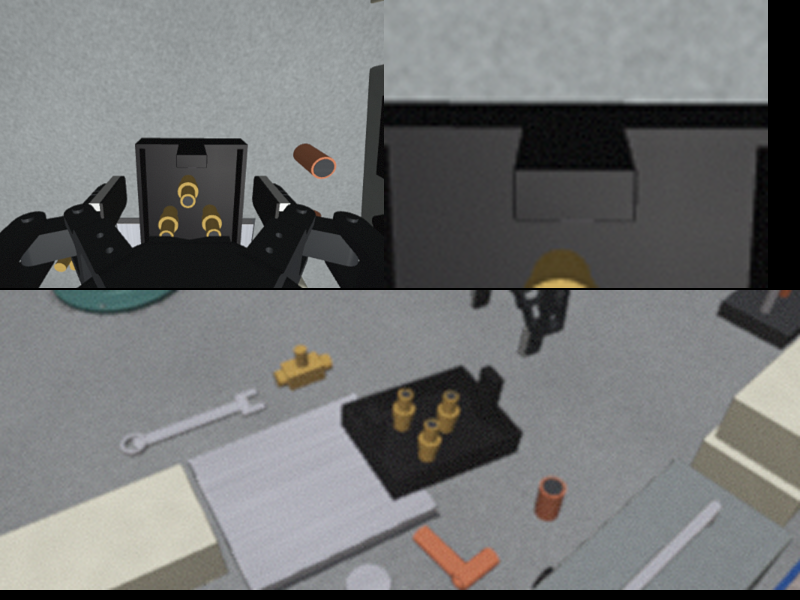

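The handle's top is at (235–276, 207–223) in wrist-image pixels, about 3 mm back and 2 mm to the right of the tool. All fittings are upright and the tray front rests on the plate. Next: descend and grip.

Call:
{"op": "apply_moves", "data": {
  "plan": [
    {"offset": [-0.07,0.04,0.2],"twist": [0,0,0]},
    {"offset": [0,0,0.5],"twist": [0,0,0]},
    {"offset": [0,0,0.5],"twist": [0,0,0]},
    {"offset": [0,0,0.4],"twist": [0,0,0]},
    {"offset": [0,0,0.2],"twist": [0,0,0]},
    {"offset": [0,0,0.14],"twist": [0,0,0]},
    {"offset": [0,0,0],"twist": [0,0,0]}
  ]
}}

```text
time_s: 8.55
eef_pos: [0.588, 0.1894, 0.2225]
orientation: [[0.227, 0.974, -0.018], [0.97, -0.228, -0.08], [-0.082, 0.001, -0.997]]
ft_force: [-0.3, 0.4, 0.1]
gripper_width: 1.004
gripper_force: 0.0
```

Call:
{"op": "apply_moves", "data": {
  "plan": [
    {"offset": [0,0,0],"twist": [0,0,0]},
    {"offset": [0,0,0],"twist": [0,0,0]},
    {"offset": [0,0,0],"twist": [0,0,0]},
    {"offset": [0,0,0],"twist": [0,0,0]},
    {"offset": [0,0,0],"twist": [0,0,0]},
    {"offset": [0,0,0],"twist": [0,0,0]},
    {"offset": [0,0,0],"twist": [0,0,0]}
  ],
  "hand": 1,
  "grip_force": 40
}}

```text
time_s: 9.25
eef_pos: [0.5881, 0.1901, 0.2236]
orientation: [[0.227, 0.974, -0.017], [0.971, -0.227, -0.079], [-0.081, 0.002, -0.997]]
ft_force: [-3.0, 0.7, 6.2]
gripper_width: 0.342
gripper_force: 40.0
```

Call:
{"op": "apply_moves", "data": {
  "plan": [
    {"offset": [-0.056,0,-0.037],"twist": [0,0.0017,0]},
    {"offset": [-0.056,0,-0.037],"twist": [0,0.0017,0]},
    {"offset": [-0.056,0,-0.037],"twist": [0,0.0017,0]},
    {"offset": [-0.056,0,-0.037],"twist": [0,0.0017,0]},
    {"offset": [-0.056,0,-0.037],"twist": [0,0.0017,0]},
    {"offset": [-0.056,0,-0.037],"twist": [0,0.0017,0]},
    {"offset": [-0.056,0,-0.037],"twist": [0,0.0017,0]},
    {"offset": [-0.056,0,-0.037],"twist": [0,0.0017,0]}
  ]
}}

```text
time_s: 10.05
eef_pos: [0.5839, 0.172, 0.2353]
orientation: [[0.228, 0.974, 0.002], [0.974, -0.228, 0.003], [0.003, 0.001, -1.0]]
ft_force: [0.3, -1.6, -3.1]
gripper_width: 0.342
gripper_force: 39.7
```

```bash
python3 - <<'E'
from h import *
import cv2
s=arm.get_state();a=arm.grab_frame("side");b=arm.grab_frame("scene")
print(s["eef_pos"],s["orientation"],s["ft_force"],s["wrist_torque"])
f=cv2.convertScaleAbs(cv2.resize(a[180:300,165:315],None,fx=4,fy=4,interpolation=cv2.INTER_CUBIC),alpha=1.5,beta=10)
cv2.imwrite("pics/s6.png",f)
E
```

```text
[0.5839 0.172  0.2353] [[ 0.2277  0.9737  0.0017]
 [ 0.9737 -0.2277  0.0032]
 [ 0.0035  0.001  -1.    ]] [ 0.2887 -1.5996 -3.0851] [-0.0404 -0.0517 -0.021 ]
```

View pics/s6.png

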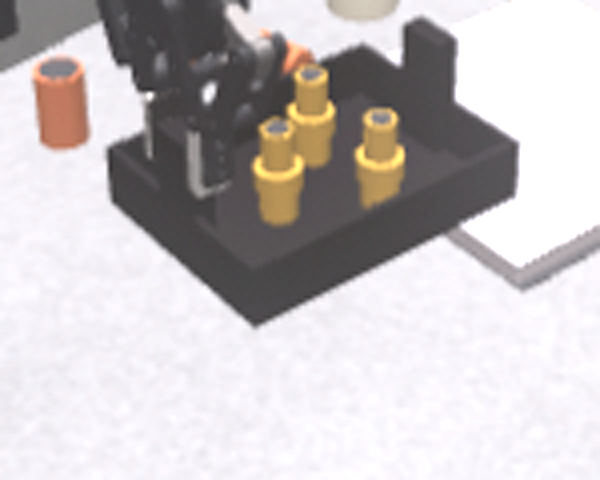

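All fittings are upright and the tray is nearly level, with the grip carrying about half its weight (-3.1 N). That was the tenth picture, so I'm on numbers from here. I'll raise the rear a touch, pivoting on the front foot, then push.

Call:
{"op": "apply_moves", "data": {
  "plan": [
    {"offset": [-0.03,0,-0.02],"twist": [0,0.0008,0]},
    {"offset": [-0.03,0,-0.02],"twist": [0,0.0008,0]},
    {"offset": [-0.03,0,-0.02],"twist": [0,0.0008,0]},
    {"offset": [0,0,0],"twist": [0,0,0]}
  ]
}}

```text
time_s: 10.55
eef_pos: [0.5832, 0.1693, 0.2379]
orientation: [[0.227, 0.974, 0.006], [0.974, -0.228, 0.018], [0.019, 0.001, -1.0]]
ft_force: [-0.2, -0.6, -5.3]
gripper_width: 0.342
gripper_force: 39.8
```

Call:
{"op": "apply_moves", "data": {
  "plan": [
    {"offset": [-0.06,0,-0.001],"twist": [0,0,0]},
    {"offset": [-0.1,0,-0.002],"twist": [0,0,0]},
    {"offset": [-0.13,0,-0.002],"twist": [0,0,0]},
    {"offset": [-0.15,0,-0.003],"twist": [0,0,0]},
    {"offset": [-0.15,0,-0.003],"twist": [0,0,0]},
    {"offset": [-0.15,0,-0.003],"twist": [0,0,0]},
    {"offset": [-0.12,0,-0.002],"twist": [0,0,0]},
    {"offset": [-0.08,0,-0.002],"twist": [0,0,0]}
  ]
}}

```text
time_s: 11.35
eef_pos: [0.5746, 0.132, 0.2379]
orientation: [[0.228, 0.974, 0.006], [0.974, -0.228, 0.018], [0.019, 0.002, -1.0]]
ft_force: [1.1, 0.3, -4.7]
gripper_width: 0.34
gripper_force: 39.8
```

```bash
python3 - <<'E'
from h import *
s=arm.get_state();print(s["ft_force"],s["wrist_torque"],s["orientation"].T@s["wrist_torque"])
E
```

```text
[ 1.1015  0.2788 -4.7357] [ 0.4    -0.1259  0.0205] [-0.031   0.4181 -0.0205]
```

The wrist moment shows the front is nearly hovering. I'll pitch it down so it rides on the plate.

Call:
{"op": "apply_moves", "data": {
  "plan": [
    {"offset": [-0.03,0,0.01],"twist": [0,0.001,0]},
    {"offset": [-0.03,0,0.01],"twist": [0,0.001,0]},
    {"offset": [0,0,0],"twist": [0,0,0]}
  ]
}}

```text
time_s: 11.65
eef_pos: [0.5742, 0.13, 0.2372]
orientation: [[0.227, 0.974, 0.009], [0.973, -0.228, 0.03], [0.031, 0.002, -1.0]]
ft_force: [-1.1, -0.7, -2.0]
gripper_width: 0.344
gripper_force: 40.1
```

```bash
python3 - <<'E'
from h import *
s=arm.get_state();print(s["eef_pos"],s["ft_force"],s["orientation"].T@s["wrist_torque"])
E
```

```text
[0.5742 0.13   0.2372] [-1.1379 -0.6549 -2.0283] [ 0.0122 -0.6015  0.0272]
```

Call:
{"op": "apply_moves", "data": {
  "plan": [
    {"offset": [-0.08,0,-0.0025],"twist": [0,0,0]},
    {"offset": [-0.13,0,-0.004],"twist": [0,0,0]},
    {"offset": [-0.15,0,-0.0045],"twist": [0,0,0]},
    {"offset": [-0.15,0,-0.0045],"twist": [0,0,0]},
    {"offset": [-0.15,0,-0.0045],"twist": [0,0,0]},
    {"offset": [-0.15,0,-0.0045],"twist": [0,0,0]},
    {"offset": [-0.15,0,-0.0045],"twist": [0,0,0]},
    {"offset": [-0.15,0,-0.0045],"twist": [0,0,0]}
  ]
}}

```text
time_s: 12.45
eef_pos: [0.564, 0.0867, 0.2371]
orientation: [[0.227, 0.974, 0.009], [0.973, -0.227, 0.03], [0.032, 0.002, -1.0]]
ft_force: [1.7, 4.1, -0.4]
gripper_width: 0.34
gripper_force: 40.4
```

```bash
python3 - <<'E'
from h import *
s=arm.get_state();print(s["eef_pos"],s["ft_force"],s["orientation"].T@s["wrist_torque"])
E
```

```text
[0.564  0.0867 0.2371] [ 1.667   4.056  -0.3861] [0.0259 0.4819 0.0164]
```

Call:
{"op": "apply_moves", "data": {
  "plan": [
    {"offset": [-0.13,0,-0.004],"twist": [0,0,0]},
    {"offset": [-0.15,0,-0.0045],"twist": [0,0,0]},
    {"offset": [-0.15,0,-0.0045],"twist": [0,0,0]},
    {"offset": [-0.15,0,-0.0045],"twist": [0,0,0]},
    {"offset": [-0.15,0,-0.0045],"twist": [0,0,0]},
    {"offset": [-0.15,0,-0.0045],"twist": [0,0,0]},
    {"offset": [-0.15,0,-0.0045],"twist": [0,0,0]},
    {"offset": [-0.13,0,-0.004],"twist": [0,0,0]}
  ]
}}

```text
time_s: 13.25
eef_pos: [0.5534, 0.0414, 0.237]
orientation: [[0.227, 0.974, 0.009], [0.973, -0.228, 0.03], [0.031, 0.002, -1.0]]
ft_force: [0.3, 3.6, 1.4]
gripper_width: 0.342
gripper_force: 40.4
```

Call:
{"op": "apply_moves", "data": {
  "plan": [
    {"offset": [-0.12,0,-0.004],"twist": [0,0,0]},
    {"offset": [-0.12,0,-0.004],"twist": [0,0,0]},
    {"offset": [-0.12,0,-0.004],"twist": [0,0,0]},
    {"offset": [-0.12,0,-0.004],"twist": [0,0,0]},
    {"offset": [-0.1,0,-0.003],"twist": [0,0,0]},
    {"offset": [-0.08,0,-0.0025],"twist": [0,0,0]},
    {"offset": [-0.05,0,-0.0015],"twist": [0,0,0]},
    {"offset": [0,0,0],"twist": [0,0,0]}
  ]
}}

```text
time_s: 14.05
eef_pos: [0.547, 0.0137, 0.237]
orientation: [[0.228, 0.974, 0.008], [0.973, -0.228, 0.03], [0.031, 0.001, -1.0]]
ft_force: [1.1, 1.9, -0.3]
gripper_width: 0.342
gripper_force: 40.3
```

```bash
python3 - <<'E'
from h import *
s=arm.get_state();print(s["eef_pos"],s["ft_force"],s["orientation"].T@s["wrist_torque"])
d=np.array([.226,.974]);h=s["eef_pos"]+.157*s["orientation"][:,2];r=h[:2]-[.4719,-.2792]
print("left",r@d-.278,"lat",r@[.974,-.226])
E
```

```text
[0.547  0.0137 0.237 ] [ 1.1461  1.8969 -0.347 ] [-0.0747  0.0975 -0.0015]
left 0.029119520808666033 lat 0.007163563356209967
```

About 29 mm left, and the rear end is now over the plate. I'll level the tray onto the plate before the final approach.

Call:
{"op": "apply_moves", "data": {
  "plan": [
    {"offset": [0.028,0,0.02],"twist": [0,-0.0008,0]},
    {"offset": [0.028,0,0.02],"twist": [0,-0.0008,0]},
    {"offset": [0,0,0],"twist": [0,0,0]}
  ]
}}

```text
time_s: 14.35
eef_pos: [0.5475, 0.0157, 0.2363]
orientation: [[0.228, 0.974, 0.006], [0.974, -0.228, 0.019], [0.02, 0.001, -1.0]]
ft_force: [-3.4, -1.0, 8.5]
gripper_width: 0.341
gripper_force: 41.4
```

```bash
python3 - <<'E'
from h import *
s=arm.get_state();print(s["eef_pos"],s["ft_force"],s["orientation"].T@s["wrist_torque"])
E
```

```text
[0.5475 0.0157 0.2363] [-3.3772 -0.97    8.5214] [ 0.5707 -0.2846  0.0149]
```

The rear is down on the plate. I'll ease the load and push gently: 20 mm now, then small steps.

Call:
{"op": "apply_moves", "data": {
  "plan": [
    {"offset": [-0.03,0,-0.02],"twist": [0,0,0]},
    {"offset": [-0.08,0,-0.0015],"twist": [0,0,0]},
    {"offset": [-0.09,0,-0.002],"twist": [0,0,0]},
    {"offset": [-0.09,0,-0.002],"twist": [0,0,0]},
    {"offset": [-0.09,0,-0.002],"twist": [0,0,0]},
    {"offset": [-0.08,0,-0.0015],"twist": [0,0,0]},
    {"offset": [-0.05,0,-0.001],"twist": [0,0,0]},
    {"offset": [0,0,0],"twist": [0,0,0]}
  ]
}}

```text
time_s: 15.15
eef_pos: [0.5429, -0.004, 0.2363]
orientation: [[0.228, 0.974, 0.006], [0.973, -0.228, 0.02], [0.021, 0.002, -1.0]]
ft_force: [0.4, 2.1, 1.3]
gripper_width: 0.337
gripper_force: 40.5
```

```bash
python3 - <<'E'
from h import *
s=arm.get_state();print(s["eef_pos"],s["ft_force"],s["orientation"].T@s["wrist_torque"])
d=np.array([.226,.974]);h=s["eef_pos"]+.157*s["orientation"][:,2];r=h[:2]-[.4719,-.2792]
print("left",r@d-.278,"lat",r@[.974,-.226])
E
```

```text
[ 0.5429 -0.004   0.2363] [0.445  2.089  1.2643] [-0.027   0.3458 -0.0674]
left 0.009321739762237546 lat 0.007228325083108205
```

Call:
{"op": "apply_moves", "data": {
  "plan": [
    {"offset": [-0.025,0,-0.0005],"twist": [0,0,0]},
    {"offset": [-0.025,0,-0.0005],"twist": [0,0,0]},
    {"offset": [-0.025,0,-0.0005],"twist": [0,0,0]},
    {"offset": [-0.025,0,-0.0005],"twist": [0,0,0]}
  ]
}}

```text
time_s: 15.55
eef_pos: [0.5421, -0.0071, 0.2363]
orientation: [[0.227, 0.974, 0.006], [0.974, -0.227, 0.021], [0.021, 0.002, -1.0]]
ft_force: [0.3, 4.0, 1.8]
gripper_width: 0.343
gripper_force: 40.5
```

Call:
{"op": "apply_moves", "data": {
  "plan": [
    {"offset": [-0.025,0,-0.0005],"twist": [0,0,0]},
    {"offset": [-0.025,0,-0.0005],"twist": [0,0,0]}
  ]
}}

```text
time_s: 15.75
eef_pos: [0.5416, -0.0092, 0.2363]
orientation: [[0.227, 0.974, 0.007], [0.974, -0.227, 0.02], [0.021, 0.002, -1.0]]
ft_force: [0.6, 4.3, 0.1]
gripper_width: 0.343
gripper_force: 40.5
```

Call:
{"op": "apply_moves", "data": {
  "plan": [
    {"offset": [-0.025,0,-0.0005],"twist": [0,0,0]},
    {"offset": [-0.025,0,-0.0005],"twist": [0,0,0]}
  ]
}}

```text
time_s: 15.95
eef_pos: [0.5411, -0.0112, 0.2363]
orientation: [[0.227, 0.974, 0.006], [0.974, -0.227, 0.02], [0.021, 0.002, -1.0]]
ft_force: [1.1, 4.2, 1.9]
gripper_width: 0.346
gripper_force: 40.5
```

```bash
python3 - <<'E'
from h import *
s=arm.get_state();print(s["eef_pos"],s["ft_force"],s["orientation"].T@s["wrist_torque"])
E
```

```text
[ 0.5411 -0.0112  0.2363] [1.1367 4.2316 1.8658] [-0.0065  0.798  -0.0075]
```

Call:
{"op": "apply_moves", "data": {
  "plan": [
    {"offset": [-0.025,0,-0.0005],"twist": [0,0,0]},
    {"offset": [-0.025,0,-0.0005],"twist": [0,0,0]}
  ]
}}

```text
time_s: 16.15
eef_pos: [0.5407, -0.0132, 0.2363]
orientation: [[0.227, 0.974, 0.006], [0.974, -0.227, 0.02], [0.021, 0.002, -1.0]]
ft_force: [0.7, 4.4, 1.4]
gripper_width: 0.344
gripper_force: 40.5
```

Call:
{"op": "apply_moves", "data": {
  "plan": [
    {"offset": [-0.025,0,-0.0005],"twist": [0,0,0]}
  ]
}}

```text
time_s: 16.25
eef_pos: [0.5405, -0.0141, 0.2363]
orientation: [[0.227, 0.974, 0.006], [0.974, -0.227, 0.02], [0.021, 0.002, -1.0]]
ft_force: [1.1, 4.0, 1.5]
gripper_width: 0.34
gripper_force: 40.5
```

Call:
{"op": "apply_moves", "data": {
  "plan": [
    {"offset": [-0.02,0,-0.0005],"twist": [0,0,0]}
  ]
}}

```text
time_s: 16.35
eef_pos: [0.5403, -0.015, 0.2363]
orientation: [[0.227, 0.974, 0.006], [0.974, -0.227, 0.02], [0.021, 0.002, -1.0]]
ft_force: [1.3, 3.5, 1.6]
gripper_width: 0.339
gripper_force: 40.5
```

Call:
{"op": "apply_moves", "data": {
  "plan": [
    {"offset": [-0.025,0,-0.0005],"twist": [0,0,0]}
  ]
}}

```text
time_s: 16.45
eef_pos: [0.54, -0.0159, 0.2363]
orientation: [[0.227, 0.974, 0.006], [0.974, -0.227, 0.02], [0.021, 0.002, -1.0]]
ft_force: [0.2, 4.0, 1.7]
gripper_width: 0.344
gripper_force: 40.5
```

Call:
{"op": "apply_moves", "data": {
  "plan": [
    {"offset": [-0.025,0,-0.0005],"twist": [0,0,0]}
  ]
}}

```text
time_s: 16.55
eef_pos: [0.5398, -0.0169, 0.2363]
orientation: [[0.227, 0.974, 0.006], [0.974, -0.227, 0.02], [0.021, 0.002, -1.0]]
ft_force: [0.5, 4.4, 1.1]
gripper_width: 0.341
gripper_force: 40.4
```

Call:
{"op": "apply_moves", "data": {
  "plan": [
    {"offset": [-0.02,0,-0.0005],"twist": [0,0,0]}
  ]
}}

```text
time_s: 16.65
eef_pos: [0.5397, -0.0174, 0.2363]
orientation: [[0.227, 0.974, 0.007], [0.974, -0.227, 0.021], [0.022, 0.002, -1.0]]
ft_force: [1.4, 6.4, 0.6]
gripper_width: 0.344
gripper_force: 40.5
```

Call:
{"op": "apply_moves", "data": {
  "plan": [
    {"offset": [-0.02,0,-0.0005],"twist": [0,0,0]},
    {"offset": [0,0,0],"twist": [0,0,0]}
  ]
}}

```text
time_s: 16.85
eef_pos: [0.5395, -0.0175, 0.2363]
orientation: [[0.226, 0.974, 0.007], [0.974, -0.226, 0.022], [0.022, 0.002, -1.0]]
ft_force: [1.3, 6.5, 0.8]
gripper_width: 0.345
gripper_force: 40.5
```

Call:
{"op": "apply_moves", "data": {
  "plan": [
    {"offset": [-0.015,0,0],"twist": [0,0,0]},
    {"offset": [0,0,0],"twist": [0,0,0]}
  ]
}}

```text
time_s: 17.05
eef_pos: [0.5394, -0.0176, 0.2363]
orientation: [[0.226, 0.974, 0.007], [0.974, -0.226, 0.022], [0.023, 0.001, -1.0]]
ft_force: [1.8, 7.1, 1.3]
gripper_width: 0.345
gripper_force: 40.5
```

```bash
python3 - <<'E'
from h import *
s=arm.get_state();print(s["eef_pos"],s["ft_force"],s["orientation"].T@s["wrist_torque"])
E
```

```text
[ 0.5394 -0.0176  0.2363] [1.8247 7.1427 1.2555] [ 0.1163  1.5242 -0.0445]
```

Contact: the TCP has stopped and the force has risen to about 7 N with no yaw moment, so it is square. Releasing and retreating upward.

Call:
{"op": "apply_moves", "data": {
  "plan": [
    {"offset": [0,0,0],"twist": [0,0,0]},
    {"offset": [0,0,0],"twist": [0,0,0]},
    {"offset": [0,0,0],"twist": [0,0,0]},
    {"offset": [0,0,0],"twist": [0,0,0]},
    {"offset": [0,0,0],"twist": [0,0,0]},
    {"offset": [0,0,0],"twist": [0,0,0]}
  ],
  "hand": -1
}}

```text
time_s: 17.65
eef_pos: [0.5393, -0.0191, 0.2362]
orientation: [[0.227, 0.974, 0.006], [0.974, -0.228, 0.02], [0.021, 0.002, -1.0]]
ft_force: [0.2, 1.2, 0.5]
gripper_width: 0.998
gripper_force: 0.0
```

Call:
{"op": "apply_moves", "data": {
  "plan": [
    {"offset": [0,0,-0.2],"twist": [0,0,0]},
    {"offset": [0,0,-0.5],"twist": [0,0,0]},
    {"offset": [0,0,-0.7],"twist": [0,0,0]},
    {"offset": [0,0,-0.7],"twist": [0,0,0]},
    {"offset": [0.3,0,-0.7],"twist": [0,0,0]},
    {"offset": [0.7,0,-0.5],"twist": [0,0,0]},
    {"offset": [0.9,0,0],"twist": [0,0,0]},
    {"offset": [0.6,0,0],"twist": [0,0,0]}
  ]
}}

```text
time_s: 18.45
eef_pos: [0.5615, 0.0781, 0.3723]
orientation: [[0.226, 0.974, 0.009], [0.974, -0.226, 0.022], [0.023, 0.004, -1.0]]
ft_force: [0.7, 0.6, -0.7]
gripper_width: 0.999
gripper_force: 0.0
```

```bash
python3 - <<'E'
from h import *
import cv2
s=arm.get_state();print(s["eef_pos"],s["ft_force"],s["gripper_width"])
d=np.array([.226,.974]);F=np.array([.4719,-.2792])+.115*d
for n in("side","scene"):
    f=arm.grab_frame(n).astype(int);c=arm.camera_params(n)
    dark=(f.max(2)<70).astype(np.uint8)
    y=((f[...,2]>130)&(f[...,0]<90)).astype(np.uint8)
    cc=cv2.connectedComponentsWithStats(y)
    best=[]
    for z in(.010,.012,.014):
     for e in np.arange(-.012,.0121,.002):
      for lat in(.001,.004,.007,.010):
       for pt in(-.03,-.015,0,.015,.03):
        P=proj(c,traypts([*(F+(.17+e)*d+lat*np.array([.974,-.226])),z],-.228,pt))
        m=np.zeros(dark.shape,np.uint8);h=cv2.convexHull(P.astype(np.float32));cv2.fillConvexPoly(m,(h*16).round().astype(np.int32),1,shift=4)
        roi=cv2.dilate(m,np.ones((9,9)));t=(dark|y)&roi
        best.append(((t&m).sum()/(t|m).sum(),z,e,lat,pt))
    for b in sorted(best)[-4:]:print(n,np.array(b))
    print([(cc[2][i,:5].tolist()) for i in range(1,cc[0]) if cc[2][i,4]>25])
E
```

```text
[0.5615 0.0781 0.3723] [ 0.6973  0.5698 -0.6856] 0.998917529605982
side [ 0.8051  0.012  -0.006   0.01   -0.03  ]
side [ 0.8054  0.014  -0.006   0.007  -0.03  ]
side [ 0.8069  0.012  -0.006   0.01   -0.015 ]
side [ 0.8085  0.012  -0.008   0.01   -0.03  ]
[[413, 25, 26, 4, 26], [389, 99, 34, 8, 34], [241, 116, 18, 13, 141], [201, 120, 29, 13, 169], [299, 180, 12, 6, 28], [207, 187, 35, 10, 96], [318, 188, 11, 5, 29], [296, 190, 11, 5, 30], [332, 238, 8, 5, 30], [320, 244, 30, 20, 238]]
scene [ 0.8278  0.01    0.002   0.001  -0.03  ]
scene [ 0.8281  0.01    0.      0.001  -0.03  ]
scene [ 0.8296  0.01    0.002   0.004  -0.015 ]
scene [ 0.8299  0.012   0.002   0.004  -0.03  ]
[[376, 45, 50, 27, 699], [197, 142, 29, 15, 176], [180, 197, 11, 8, 37], [204, 198, 11, 7, 39], [190, 215, 12, 8, 39], [267, 229, 42, 30, 446], [286, 311, 27, 28, 391], [247, 326, 44, 54, 962], [89, 341, 26, 16, 35], [297, 355, 33, 29, 515], [221, 358, 31, 26, 453], [271, 374, 18, 10, 99]]
```

Vision is consistent with contact but coarse. To be sure, I'll regrip and nudge with a guarded, firmer push.

Call:
{"op": "apply_moves", "data": {
  "plan": [
    {"offset": [-0.6,0,0],"twist": [0,0,0]},
    {"offset": [-0.9,0,0],"twist": [0,0,0]},
    {"offset": [-0.7,0,0.5],"twist": [0,0,0]},
    {"offset": [-0.3,0,0.7],"twist": [0,0,0]},
    {"offset": [0,0,0.7],"twist": [0,0,0]},
    {"offset": [0,0,0.7],"twist": [0,0,0]},
    {"offset": [0,0,0.4],"twist": [0,0,0]},
    {"offset": [0,0,0.2],"twist": [0,0,0]}
  ]
}}

```text
time_s: 19.35
eef_pos: [0.5385, -0.02, 0.2389]
orientation: [[0.228, 0.974, 0.004], [0.973, -0.228, 0.02], [0.02, -0.001, -1.0]]
ft_force: [-0.5, -0.5, 0.6]
gripper_width: 0.998
gripper_force: 0.0
```

Call:
{"op": "apply_moves", "data": {
  "plan": [
    {"offset": [0,0,0.05],"twist": [0,0,0]},
    {"offset": [0,0,0],"twist": [0,0,0]},
    {"offset": [0,0,0],"twist": [0,0,0]},
    {"offset": [0,0,0],"twist": [0,0,0]},
    {"offset": [0,0,0],"twist": [0,0,0]},
    {"offset": [0,0,0],"twist": [0,0,0]},
    {"offset": [0,0,0],"twist": [0,0,0]},
    {"offset": [0,0,0],"twist": [0,0,0]}
  ],
  "hand": 1,
  "grip_force": 40
}}

```text
time_s: 20.15
eef_pos: [0.5396, -0.0189, 0.2394]
orientation: [[0.227, 0.974, 0.008], [0.974, -0.228, 0.021], [0.022, 0.003, -1.0]]
ft_force: [-1.3, 0.5, 5.9]
gripper_width: 0.338
gripper_force: 40.8
```

Call:
{"op": "apply_moves", "data": {
  "plan": [
    {"offset": [-0.025,0,-0.001],"twist": [0,0,0]},
    {"offset": [-0.025,0,0],"twist": [0,0,0]},
    {"offset": [0,0,0],"twist": [0,0,0]}
  ]
}}

```text
time_s: 20.45
eef_pos: [0.5395, -0.0193, 0.2394]
orientation: [[0.226, 0.974, 0.009], [0.974, -0.226, 0.023], [0.024, 0.003, -1.0]]
ft_force: [0.6, 3.9, 5.5]
gripper_width: 0.338
gripper_force: 40.6
```

Call:
{"op": "apply_moves", "data": {
  "plan": [
    {"offset": [-0.025,0,0],"twist": [0,0,0]},
    {"offset": [-0.025,0,0],"twist": [0,0,0]},
    {"offset": [-0.025,0,0],"twist": [0,0,0]},
    {"offset": [0,0,0],"twist": [0,0,0]}
  ]
}}

```text
time_s: 20.85
eef_pos: [0.5391, -0.0199, 0.2393]
orientation: [[0.224, 0.974, 0.01], [0.974, -0.225, 0.025], [0.027, 0.004, -1.0]]
ft_force: [1.0, 10.8, 4.8]
gripper_width: 0.34
gripper_force: 40.5
```

Call:
{"op": "apply_moves", "data": {
  "plan": [
    {"offset": [-0.025,0,0],"twist": [0,0,0]},
    {"offset": [-0.025,0,0],"twist": [0,0,0]},
    {"offset": [0,0,0],"twist": [0,0,0]}
  ]
}}

```text
time_s: 21.15
eef_pos: [0.5387, -0.0202, 0.2393]
orientation: [[0.223, 0.975, 0.009], [0.974, -0.223, 0.027], [0.029, 0.003, -1.0]]
ft_force: [1.4, 14.8, 4.6]
gripper_width: 0.341
gripper_force: 40.4
```

Solid contact: 15 N against about 4 N of sliding friction, with no travel. I'll unload part of it, release, retreat and hand in.

Call:
{"op": "apply_moves", "data": {
  "plan": [
    {"offset": [0.025,0,0],"twist": [0,0,0]},
    {"offset": [0.025,0,0],"twist": [0,0,0]},
    {"offset": [0.025,0,-0.01],"twist": [0,0,0]},
    {"offset": [0,0,0],"twist": [0,0,0]}
  ]
}}

```text
time_s: 21.55
eef_pos: [0.5389, -0.0196, 0.2394]
orientation: [[0.224, 0.975, 0.008], [0.974, -0.224, 0.024], [0.025, 0.003, -1.0]]
ft_force: [0.3, 8.3, 3.5]
gripper_width: 0.337
gripper_force: 40.3
```

Call:
{"op": "apply_moves", "data": {
  "plan": [
    {"offset": [0,0,0],"twist": [0,0,0]},
    {"offset": [0,0,0],"twist": [0,0,0]},
    {"offset": [0,0,0],"twist": [0,0,0]},
    {"offset": [0,0,0],"twist": [0,0,0]},
    {"offset": [0,0,0],"twist": [0,0,0]},
    {"offset": [0,0,0],"twist": [0,0,0]}
  ],
  "hand": -1
}}

```text
time_s: 22.15
eef_pos: [0.5384, -0.0231, 0.2386]
orientation: [[0.228, 0.974, 0.006], [0.974, -0.228, 0.02], [0.021, 0.002, -1.0]]
ft_force: [0.7, -1.0, 0.6]
gripper_width: 1.001
gripper_force: 0.0
```

Call:
{"op": "apply_moves", "data": {
  "plan": [
    {"offset": [0,0,-0.2],"twist": [0,0,0]},
    {"offset": [0,0,-0.5],"twist": [0,0,0]},
    {"offset": [0,0,-0.7],"twist": [0,0,0]},
    {"offset": [0,0,-0.7],"twist": [0,0,0]},
    {"offset": [0,0,-0.7],"twist": [0,0,0]},
    {"offset": [0,0,-0.4],"twist": [0,0,0]},
    {"offset": [0,0,0],"twist": [0,0,0]},
    {"offset": [0,0,0],"twist": [0,0,0]}
  ]
}}

```text
time_s: 22.95
eef_pos: [0.5373, -0.0255, 0.3667]
orientation: [[0.227, 0.974, 0.007], [0.974, -0.227, 0.02], [0.021, 0.002, -1.0]]
ft_force: [-0.5, 0.6, 0.1]
gripper_width: 1.003
gripper_force: 0.0
```

```bash
python3 - <<'E'
from workcell import arm
s=arm.get_state();print(s["eef_pos"],s["ft_force"],s["gripper_width"])
print(arm.sign_off())
E
```

```text
[ 0.53734096 -0.02553005  0.36670222] [-0.50533897  0.61289167  0.113301  ] 1.0025825539530877
the job is handed in; nothing more can be done
None
```

I slid the tray up onto the plate and against the firebrick, released it and handed the job in at about 23 s; contact is confirmed by a 15 N push with no travel, but final levelness and the fittings' state come from force readings and coarse image checks, not a close look, and no verdict came back.

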